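# Run a vial carriage in and drop its latch bar into the keeper notch

### The job

The vial carriage on the loading stage stands in its loading position. Lift its gravity latch bar by the upright tab over the steel keeper strip, run the carriage in along its rails, and let the bar drop fully down into the notch in the keeper's top edge, so that the carriage is locked. Be gentle: never ram or force the bar against the keeper, do not run the carriage past the notch, and leave the bottle, the jar and the open box where they stand.

Things in the scene. Friction and masses are not known exactly. Their poses are not given: they have to be found in the camera images.
- stage: Fixed grey loading stage: base plate 250 (x) by 360 (y) by 14 mm thick, with a white housing 52 mm high along its +x edge. Origin: centre of its underside, on the bench. Its +y axis is the direction in which the vial carriage runs in; x and y are level, at some yaw. The keeper strip stands on it, parallel to y, at x = -60 mm.
- keeper_mid (a point): Nominal notch middle, at the height of the strip's level top edge (68 mm above the bench). The keeper is a bright upright steel strip on the stage, 8 mm thick, 125 mm long in stage y: 46 mm plain, notch 15.5 mm wide with upright walls and its floor 28 mm down, 64 mm plain. It is screwed on through slots: the true notch lies up to 14 mm to either side in y, not measured; see or feel for it.
- carriage (a joint): Travel in m of the vial carriage (aluminium plate with black vial tray, 0.4 to 0.85 kg, tops 74 mm above the bench) along stage +y. 0 = out, end stop 0.145; friction about 1 N. The bar's middle line is at stage y = travel - 106 mm: unraised it meets the keeper's end at a travel of 0.026 to 0.054; it is over the notch's middle at 0.086 to 0.114. Starts at 0 to 0.018.
- latch (a joint): Angle in rad of the gravity latch bar about its level, slightly damped pin on the carriage. 0 = level, down on its own stop (its lowest, both short of the keeper and in the notch); grows as the tab end is lifted, up to 0.7. Lying on the keeper's plain top edge it reads about 0.17; above 0.19 it clears the keeper. Nothing holds it up: it falls by its own weight, about 2 N at the tab.
- bar: The latch bar: plain steel, 12 mm wide (stage y), 16 mm high, about 0.3 kg, running from its pin towards stage -x, across the line of the keeper, to 175 mm from the pin. Origin: on the pin's axis, mid-width, 56 mm above the bench, at stage x = +62 mm; its x axis points from the tab end to the pin, z up. It is 3.5 mm narrower than the notch.
- tab (a point): Centre of the black grip tab that stands upright on the bar near its free end, 158 mm from the pin and 28 mm above the bar's middle line. The tab is 10 mm thick along stage y, 28 mm wide along the bar; its top is 16 mm above this point (100 mm above the bench when level), the bar's top face 20 mm below it. Its broad faces look along stage +y and -y and are free.
- bottle: Bystander: amber glass bottle with white cap, 60 mm across, 125 mm high. Origin at the centre of its underside.
- jar: Bystander: small clear jar with white lid, 48 mm across, 60 mm high. Origin at the centre of its underside.
- capbox: Bystander: open grey plastic box, 90 by 70 by 35 mm. Origin at the centre of its underside.

How it is judged:
On the way, in this order (a step that is already met when the one before it is completed fails the run):
1. the bar is lifted clear of the keeper while the carriage is still short of it (value of joint latch above 0.175 rad and value of joint carriage below 0.06 m), for 0.05 s.
2. the bar is carried over the keeper's end (value of joint latch above 0.1 rad and value of joint carriage above 0.062 m), for 0.05 s.
At the end, for the whole second after the job is handed in: The bar lies fully down in the keeper's notch (latch angle below 0.03 rad, carriage travel between 80 and 120 mm, where only the notch lets it down), the carriage is at rest (value of joint latch below 0.03 rad and value of joint carriage between 0.08 and 0.12 m and velocity of joint carriage between -0.01 and 0.01 m/s); the robot touches nothing.
It fails at once if the bar is rammed or forced against the keeper with more than 25 N (contact force between bar and keeper above 25 N).
It fails at once if the carriage is run past the notch (value of joint carriage above 0.13 m).
It fails at once if the bottle is moved or tipped (distance of bottle from where it was at the start of the episode above 0.02 m or angle between bottle's own z axis and vertical above 0.3 rad).
It fails at once if the jar is moved or tipped (distance of jar from where it was at the start of the episode above 0.02 m or angle between jar's own z axis and vertical above 0.3 rad).
It fails at once if the open box is moved (distance of capbox from where it was at the start of the episode above 0.02 m).
It also fails if it takes over 45 s, if anything falls off the work surface, if the arm or the gripper's body presses on something with over 40 N, if the wrist force passes 120 N, or if a joint passes its speed limit or range.

### The arm

A 6-joint arm with a two-finger parallel gripper is mounted at the origin on the work surface. World frame = base frame: x ahead of the robot, y to its left, z up, the work surface at z = 0. Lengths are in m, angles in rad, forces in N, time in s.
With the tool pointing down it reaches from about 0.35 to 0.85 m from the base axis. Payload 8.1 kg.
Tool frame: the origin (TCP) lies at the very end of the fingers, on their centre line; the grasp point (between the pads) lies 19 mm behind it (robot.pinch_z is the distance from the TCP to the grasp point, in m); x points along the fingers, z is the direction in which the jaws open and shut, and the axes are right-handed (so a half turn about x gives the same grasp; the last joint's range is limited). The gripper opens to 93 mm and grips with 3 to 60 N. Pads are 15 mm wide; open, the fingers measure 128 mm over their backs; the gripper's body (75 mm by 188 mm) begins 65 mm behind the grasp point.
Start: joints at [-1.28, 0.13, 1.488, -0, 1.523, -0.085], TCP at [0.22, -0.558, 0.219] pointing down, gripper open.
Joint ranges: [-2.96, 2.96], [-0.89, 2.26], [0.02, 2.5], [-1.34, 4.48], [0, 2.73], [-2.66, 2.66]. Speed limits (rad/s): [2.39, 2.39, 2.79, 3.14, 3.14, 3.14].

### API

Orientations are given as a rotation vector (axis times angle).
In Python, from plant import robot, optics, ticket gives the robot as it stands.
- The arm moves only by the tool jog_arm, never from a script. Its argument "targets" is a list of rows, each a list of 7 numbers: the shift along the tool's x, y, z in cm, then the turn, a rotation vector about the tool's x, y, z in degrees, then the closure, from 0 (fully open) to 1 (shut). In form: [[dx, dy, dz, ax, ay, az, grip], ...]. A call has 1 to 5 rows; each row is the pose to reach, as a shift and turn from the pose measured when the call began, along the tool's axes at that moment; what a row does not reach only later rows make up. A row lasts 1/8 s, in which the tool goes at most 62.5 mm and 10.7 degrees, less where a joint would pass 70% of its speed; a pose out of reach is approached as far as the arm can. A call with a gripper value outside its range is refused whole. The fingers move at their own pace and stop on an object; "squeeze" is the grip in N (left out, the last holds). Time passes only in rows, so rows that repeat a pose let the fingers close. It gives the time, the measured TCP pose, the force and the opening at its end, in the units of the state.
- robot.read_state(): the state, without advancing time (a new reading comes with each control period).
- optics.read_camera(name): name is "scene" or "top" or "wrist"; returns a dict with "frame" (400x640x3 uint8, red, green, blue), "vertical_fov" (degrees; the focal length in pixels is half the picture's height over the tangent of half this angle, whatever the lens; pixels are square), "cx", "cy" (the principal point, pixels), "R" (3x3) and "t" (3): a world point X has camera coordinates R X + t. Camera axes: x right, y down, z forward; pixel columns grow to the right and rows downward; lengths in m; the calibration is good to about 2 mm. The wrist camera is an equidistant fisheye: a pixel r from the principal point sees the ray r / f radians off the axis. A picture is of the moment at which its call begins. There is no depth.
- ticket.close_job(): hands the job in, once; it reports no verdict.
The state is a dict: "t": time; "q": joint angles; "dq": joint speeds; "joint_torque": joint torques, N m; "tool_pos": TCP position; "orientation": TCP orientation; "force": force on the tool from outside, world axes, zero at the start; "wrist_torque": the same for the moment, N m; "opening": finger opening in m.
Only numpy, scipy, OpenCV 4.12 (cv2) and the standard library are available. Lean on these libraries where they do the work, as an engineer would, in place of code of your own. Each camera call takes 0.05 s, during which the arm holds its last target.

## Working session

There is one attempt and no reset: what is moved stays moved. The work goes in short steps, Python scripts to look and compute and a tool call to move; the robot and the scene stay as the last step left them, time stands still between calls to the robot, and variables do not carry over. Pictures are saved under pics/ and viewed, and the job is handed in when it is done.

Besides the shell and the picture viewer there is one more tool, called after ">>>" by a JSON object that holds its "method" and its "body". jog_arm: Moves the arm, as the interface text tells. Its arguments: {"type":"object","properties":{"targets":{"type":"array"},"squeeze":{"type":"number"}},"required":["targets"]}

```bash
mkdir -p pics; cat > h.py <<'E'
import numpy as np, cv2
from plant import robot, optics, ticket
from scipy.spatial.transform import Rotation as Rn
def snap(n,f):
    d=optics.read_camera(n); cv2.imwrite('pics/'+f,cv2.cvtColor(np.array(d['frame']),cv2.COLOR_RGB2BGR)); return d
def foc(d): return d['frame'].shape[0]/2/np.tan(np.radians(d['vertical_fov'])/2)
def ray(d,u,v,fish=False):
    f=foc(d); x=u-d['cx'];y=v-d['cy']
    if fish:
        r=np.hypot(x,y);th=r/f; c=np.array([np.sin(th)*x/(r+1e-9),np.sin(th)*y/(r+1e-9),np.cos(th)])
    else: c=np.array([x/f,y/f,1.])
    R=np.array(d['R']);t=np.array(d['t'])
    w=R.T@c; return -R.T@t, w/np.linalg.norm(w)
def onz(d,u,v,z,fish=False):
    o,w=ray(d,u,v,fish); return o+w*(z-o[2])/w[2]
def proj(d,X):
    c=np.array(d['R'])@X+np.array(d['t']); f=foc(d); return c[0]/c[2]*f+d['cx'],c[1]/c[2]*f+d['cy']
def tri(rs):
    A=np.zeros((3,3));b=np.zeros(3)
    for o,w in rs:
        P=np.eye(3)-np.outer(w,w);A+=P;b+=P@o
    X=np.linalg.solve(A,b); return X,[np.linalg.norm((np.eye(3)-np.outer(w,w))@(X-o)) for o,w in rs]
E
python3 - <<'E'
from h import *
import pickle
D={n:snap(n,n+'0.png') for n in('scene','top','wrist')}
pickle.dump(D,open('d0.pkl','wb'))
for n in D: d=D[n]; print(n,d['vertical_fov'],d['cx'],d['cy'],-np.array(d['R']).T@d['t'])
print(robot.read_state(),robot.pinch_z)
E
```

```text
scene 45.28337583812308 321.78673469875486 199.8657957329558 [ 1.07496086 -0.547355    1.14388192]
top 43.45163844466779 316.3539321853264 208.13585557551437 [0.43679174 0.03327165 1.17412695]
wrist 65.70646984690485 312.885944525654 201.7185818772409 [ 0.28140882 -0.53468768  0.38226834]
{'t': 0.15, 'q': array([-1.28039585e+00,  1.31027514e-01,  1.48902457e+00,  1.88646070e-05,
        1.52296491e+00, -8.54124845e-02]), 'dq': array([-0.00063111, -0.00124891, -0.00456083, -0.00041041,  0.00061201,
        0.00048012]), 'joint_torque': array([ 1.43568042e-03, -5.60476613e+01, -4.92334306e+01,  7.68548157e-02,
        3.06414301e-02, -7.58717624e-05]), 'tool_pos': array([ 0.22011505, -0.557707  ,  0.21780711]), 'orientation': array([ 0.92896663,  1.36499523, -0.92745949]), 'force': array([-0.12665904,  0.8147335 , -0.79881322]), 'wrist_torque': array([-0.00113707,  0.0563927 ,  0.00778916]), 'opening': 0.09297074401771155} 0.0188
```

```bash
sleep 1
```

```text
(no output)
```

View pics/scene0.png

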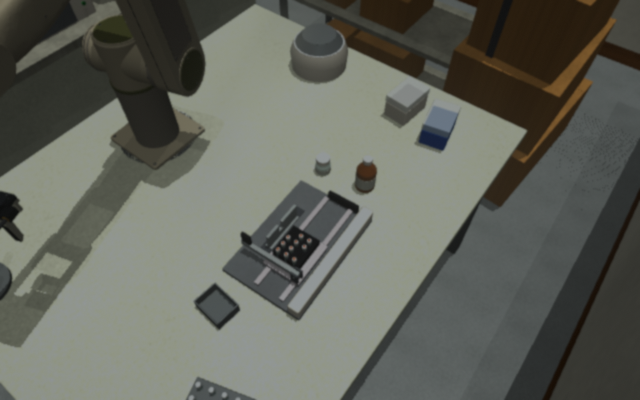

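View pics/top0.png

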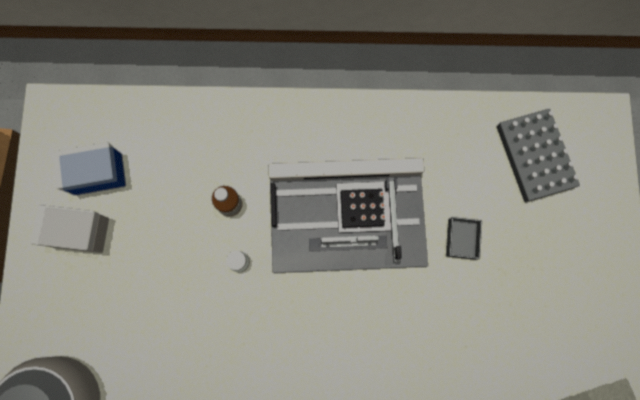

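View pics/wrist0.png

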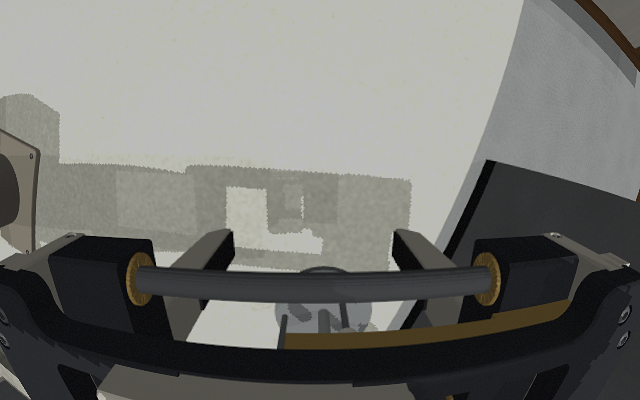

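The top view shows the stage at columns 270–427, rows 158–272. Bar runs from (391,180) to the tab at (397,253), and the keeper is near (350,240). The bottle is at (226,199), jar at (237,261) and box at (464,238). I'll zoom in.

```bash
python3 - <<'E'
from h import *
import pickle
D=pickle.load(open('d0.pkl','rb'))
a=cv2.imread('pics/top0.png')[150:282,260:440]; cv2.imwrite('pics/top0z.png',cv2.resize(a,None,fx=4.4,fy=4.4,interpolation=cv2.INTER_CUBIC))
a=cv2.imread('pics/scene0.png')[175:320,215:380]; cv2.imwrite('pics/scene0z.png',cv2.resize(a,None,fx=4,fy=4,interpolation=cv2.INTER_CUBIC))
d=D['top']
for uv,z in [((271,272),.014),((427,267),.014),((424,161),.052),((271,164),.052),((226,192),.125),((236,261),.06),((464,238),.035),((397,253),.1)]: print(uv,onz(d,*uv,z).round(4))
E
```

```text
(271, 272) [0.4918 0.1259 0.014 ]
(427, 267) [ 0.5078 -0.233   0.014 ]
(424, 161) [ 0.7495 -0.2237  0.052 ]
(271, 164) [0.7371 0.1298 0.052 ]
(226, 192) [0.6546 0.2176 0.125 ]
(236, 261) [0.5128 0.2002 0.06  ]
(464, 238) [ 0.5736 -0.3148  0.035 ]
(397, 253) [ 0.5315 -0.1496  0.1   ]
```

```bash
sleep 1
```

```text
(no output)
```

View pics/top0z.png

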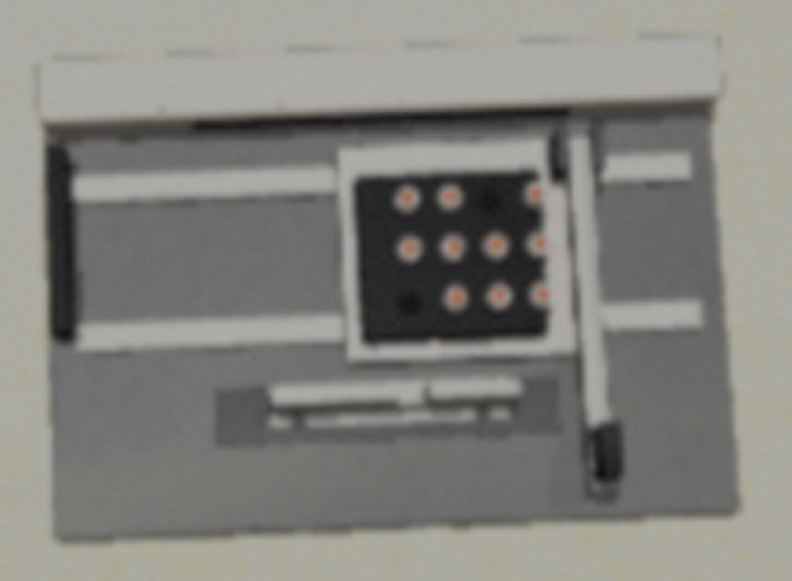

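View pics/scene0z.png

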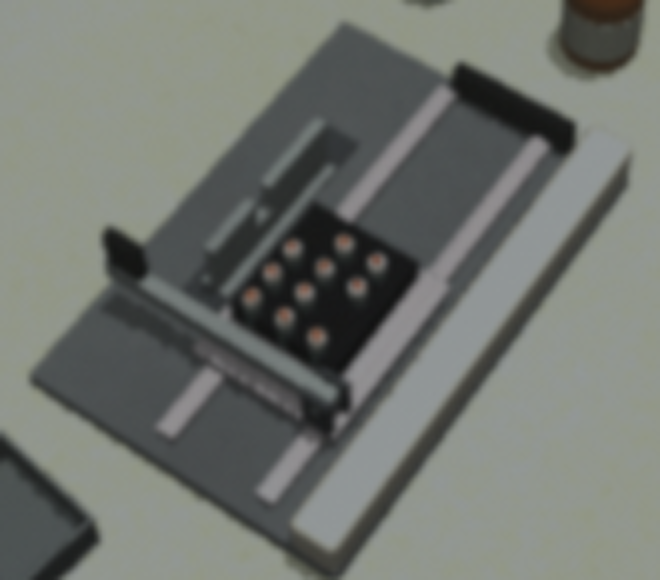

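```bash
python3 - <<'E'
from h import *
import pickle
D=pickle.load(open('d0.pkl','rb'));d=D['top'];s=robot.read_state()
R=Rn.from_rotvec(s['orientation']).as_matrix();print(R.round(3))
w=D['wrist'];print('cam in tool',R.T@(-np.array(w['R']).T@w['t']-s['tool_pos']),(np.array(w['R'])@R).round(3))
def z(zu,zv): return (260+(zu+.5)/4.4-.5,150+(zv+.5)/4.4-.5)
for n,p,h in [('kR',(522,388),.068),('kL',(270,395),.068),('nR',(427,392),.068),('nL',(399,394),.068),('tab',(611,450),.1),('barpin',(580,140),.064),('barfree',(598,420),.064),('c1',(55,540),.014),('c2',(738,515),.014),('h1',(42,122),.052),('h2',(720,97),.052)]: print(n,onz(d,*z(*p),h).round(4))
E
```

```text
[[-0.     0.93   0.367]
 [ 0.001  0.367 -0.93 ]
 [-1.     0.    -0.001]]
cam in tool [-0.16445341  0.06548788  0.0008506 ] [[ 0.    -0.001  1.   ]
 [-0.24  -0.971 -0.   ]
 [ 0.971 -0.24  -0.001]]
kR [ 0.5675 -0.1139  0.068 ]
kL [0.5623 0.0131 0.068 ]
nR [ 0.5649 -0.066   0.068 ]
nL [ 0.5637 -0.0519  0.068 ]
tab [ 0.534  -0.1528  0.1   ]
barpin [ 0.6971 -0.1456  0.064 ]
barfree [ 0.5523 -0.1527  0.064 ]
c1 [0.491  0.1233 0.014 ]
c2 [ 0.5086 -0.2338  0.014 ]
h1 [0.7054 0.1331 0.052 ]
h2 [ 0.7241 -0.2214  0.052 ]
```

>>> {"method": "jog_arm", "body": {"targets": [[0.5,3,-2,4,0,0,0.3],[1,8,-5.5,10,0,0,0.3],[2,13,-9,15,0,0,0.3],[2.5,18,-12.5,18.9,0,0,0.3],[3,22,-15.5,18.9,0,0,0.3]]}}

```text
t: 0.78
tool_pos: [0.3686, -0.3306, 0.1876]
orientation: [1.177, 1.232, -1.175]
force: [0.6, -0.4, -0.0]
opening: 0.0656
```

>>> {"method": "jog_arm", "body": {"targets": [[0.5,4,-5.5,0,0,0,0.35],[1,8,-11,0,0,0,0.35],[2,12,-16,0,0,0,0.35],[2.5,13.5,-19,0,0,0,0.35],[2.5,13.5,-19,0,0,0,0.35]]}}

```text
t: 1.4
tool_pos: [0.4953, -0.1314, 0.1618]
orientation: [1.174, 1.236, -1.172]
force: [-0.1, -0.5, 1.0]
opening: 0.0605
```

```bash
python3 - <<'E'
from h import *
import pickle
D={'wrist':snap('wrist','w1.png'),'s':robot.read_state()}
pickle.dump(D,open('d1.pkl','wb'))
s=D['s'];print(s['tool_pos'],s['opening'],Rn.from_rotvec(s['orientation']).as_matrix().round(3))
E
```

```text
[ 0.49480448 -0.13321712  0.16225731] 0.06076130487729611 [[-0.002  0.999  0.049]
 [ 0.002  0.049 -0.999]
 [-1.    -0.002 -0.002]]
```

```bash
sleep 1
```

```text
(no output)
```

View pics/w1.png

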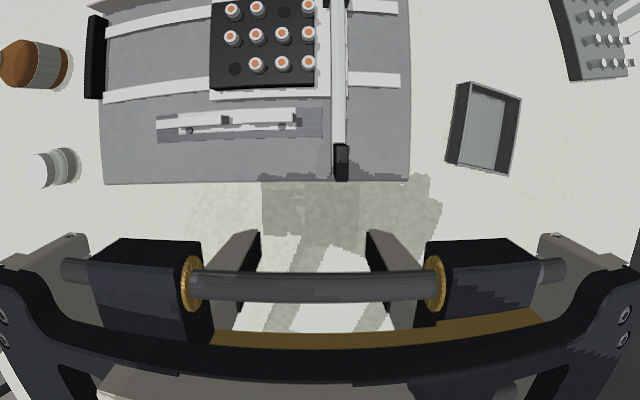

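The wrist view shows the keeper's top face at columns 178–296, row ~118, with the notch at ~(225,120). The tab is at (341,162) and the bar is at column ~337. I'll zoom for pixel-level edges.

```bash
python3 - <<'E'
from h import *
a=cv2.imread('pics/w1.png')[90:190,150:360]; cv2.imwrite('pics/w1z.png',cv2.resize(a,(210*38//10,380),interpolation=cv2.INTER_NEAREST))
a=cv2.imread('pics/scene0.png')[215:270,235:300]; cv2.imwrite('pics/s0zz.png',cv2.resize(a,None,fx=10,fy=10,interpolation=cv2.INTER_NEAREST))
E
sleep 1
```

```text
(no output)
```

View pics/w1z.png

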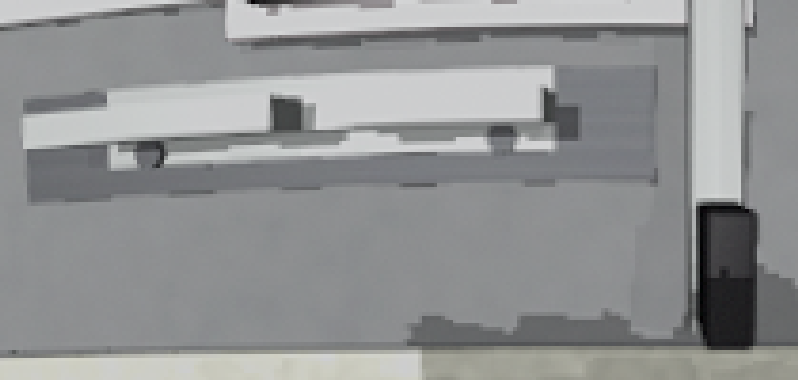

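View pics/s0zz.png

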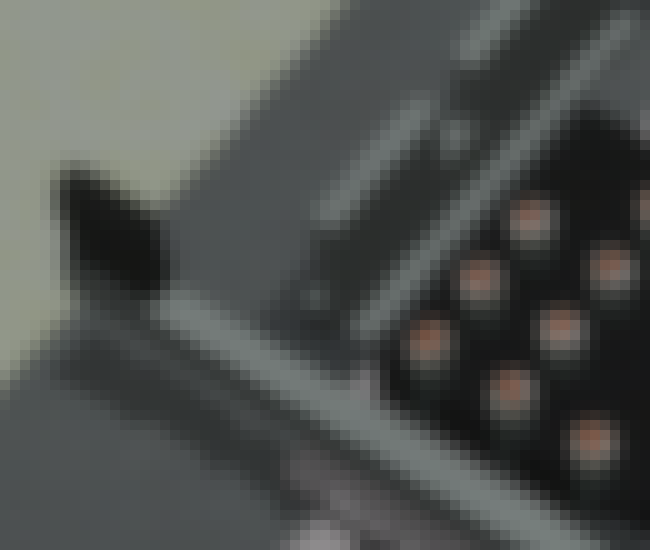

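```bash
python3 - <<'E'
from h import *
import pickle
D=pickle.load(open('d1.pkl','rb'));d=D['wrist'];T=pickle.load(open('d0.pkl','rb'));t=T['top']
def z(zu,zv): return (150+(zu+.5)/3.8-.5,90+(zv+.5)/3.8-.5)
yaw=np.radians(2.6);ex=np.array([np.cos(yaw),np.sin(yaw),0]);ey=np.array([-np.sin(yaw),np.cos(yaw),0])
for n,p,h in [('kL low',(22,147),.068),('kR low',(545,124),.068),('nL low',(270,131),.068),('nL up',(270,96),.068),('kR up',(545,88),.068),('bar L',(692,200),.064),('bar R',(744,200),.064),('bar L',(692,0),.064),('bar R',(740,0),.064),('tab BL',(706,348),.1),('tab BR',(754,348),.1),('tab TL',(706,205),.1),('tab TR',(756,207),.1),('pl L',(5,353),.014)]:
    X=onz(d,*z(*p),h,True); print(n,X.round(4),'stage xy',(X@ex).round(4),(X@ey).round(4))
# triangulate
def zt(zu,zv): return (260+(zu+.5)/4.4-.5,150+(zv+.5)/4.4-.5)
for n,a,b in [('tab top ctr',(731,277),(611,450)),('kR',(545,106),(522,388)),('kL',(22,130),(270,395))]:
    X,e=tri([ray(d,*z(*a),True),ray(t,*zt(*b))]);print(n,X.round(4),np.round(e,4),(X@ex).round(4),(X@ey).round(4))
c2=np.array([.5086,-.2338,0]);print('top c1,c2',np.array([.491,.1233,0])@ey,c2@ey,c2@ex)
E
```

```text
kL low [0.5583 0.0137 0.068 ] stage xy 0.5583 -0.0116
kR low [ 0.5639 -0.1122  0.068 ] stage xy 0.5582 -0.1376
nL low [ 0.5611 -0.0502  0.068 ] stage xy 0.5583 -0.0756
nL up [ 0.5691 -0.05    0.068 ] stage xy 0.5662 -0.0757
kR up [ 0.5718 -0.1118  0.068 ] stage xy 0.5661 -0.1376
bar L [ 0.5486 -0.1453  0.064 ] stage xy 0.5414 -0.17
bar R [ 0.5493 -0.1568  0.064 ] stage xy 0.5416 -0.1816
bar L [ 0.5933 -0.1429  0.064 ] stage xy 0.5862 -0.1696
bar R [ 0.594  -0.1535  0.064 ] stage xy 0.5865 -0.1802
tab BL [ 0.5216 -0.1476  0.1   ] stage xy 0.5144 -0.1711
tab BR [ 0.5221 -0.157   0.1   ] stage xy 0.5145 -0.1805
tab TL [ 0.5495 -0.1458  0.1   ] stage xy 0.5423 -0.1706
tab TR [ 0.5497 -0.1555  0.1   ] stage xy 0.5421 -0.1803
pl L [0.4968 0.0515 0.014 ] stage xy 0.4986 0.0289
tab top ctr [ 0.5348 -0.153   0.0939] [0.0009 0.0009] 0.5273 -0.1771
kR [ 0.5672 -0.1127  0.0754] [0.0005 0.0005] 0.5615 -0.1383
kL [0.5623 0.0131 0.0692] [0.0001 0.0001] 0.5623 -0.0124
top c1,c2 0.10089984408373152 -0.2566309349796076 0.4974705651709381
```

>>> {"method": "jog_arm", "body": {"targets": [[0.5,2,1,0,0,0,0.4],[1.5,4,2,0,0,0,0.5],[4.5,4,2,0,0,0,0.5],[7.5,4,2,0,0,0,0.5],[8,4,2,0,0,0,0.5]]}}

```text
t: 2.08
tool_pos: [0.5332, -0.1519, 0.0798]
orientation: [1.174, 1.238, -1.177]
force: [0.1, 0.1, 0.1]
opening: 0.0464
```

```bash
python3 - <<'E'
from h import *
d=snap('wrist','w2.png');s=robot.read_state()
print(s['tool_pos'],s['opening'],s['force'],Rn.from_rotvec(s['orientation']).as_matrix().round(3))
E
```

```text
[ 0.53393192 -0.15193656  0.08067651] 0.04662382750228489 [-0.02847589  0.28550988  0.41918077] [[-0.005  0.999  0.047]
 [ 0.003  0.047 -0.999]
 [-1.    -0.005 -0.003]]
```

```bash
sleep 1
```

```text
(no output)
```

View pics/w2.png

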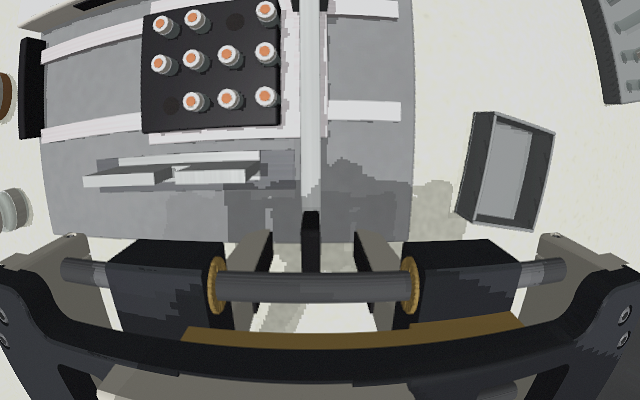

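The tab (column ~311) sits between the fingers (272 and 355). I'll go down and grip.

>>> {"method": "jog_arm", "body": {"targets": [[0.7,0.15,0,0,0,0,0.6],[1,0.2,0,0,0,0,0.8],[1,0.2,0,0,0,0,1],[1,0.2,0,0,0,0,1],[1,0.2,0,0,0,0,1]], "squeeze": 20}}

```text
t: 2.75
tool_pos: [0.5362, -0.1518, 0.0712]
orientation: [1.174, 1.236, -1.176]
force: [-0.4, -0.2, 2.0]
opening: 0.01
```

>>> {"method": "jog_arm", "body": {"targets": [[-0.68,0.07,0,0,0,-2.5,1],[-1.37,0.19,0,0,0,-5,1],[-2.72,0.5,0,0,0,-10,1],[-4.04,0.93,0,0,0,-15,1],[-4.04,0.93,0,0,0,-15,1]]}}

```text
t: 3.38
tool_pos: [0.5454, -0.1514, 0.1112]
orientation: [1.031, 1.424, -1.368]
force: [-5.9, -0.0, 1.0]
opening: 0.0099
```

```bash
python3 - <<'E'
from h import *
s=robot.read_state()
print(s['tool_pos'],s['opening'],s['force'],Rn.from_rotvec(s['orientation']).as_matrix().round(4))
d=snap('wrist','w3.png');d=snap('scene','s3.png')
a=cv2.imread('pics/s3.png')[155:320,195:380]; cv2.imwrite('pics/s3z.png',cv2.resize(a,None,fx=3.5,fy=3.5,interpolation=cv2.INTER_CUBIC))
E
```

```text
[ 0.54544099 -0.15139717  0.11115965] 0.009904694582944495 [-5.86134452 -0.04456703  1.01159984] [[-0.2656  0.9629  0.0484]
 [-0.0102  0.0474 -0.9988]
 [-0.964  -0.2658 -0.0028]]
```

```bash
sleep 1
```

```text
(no output)
```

View pics/s3z.png

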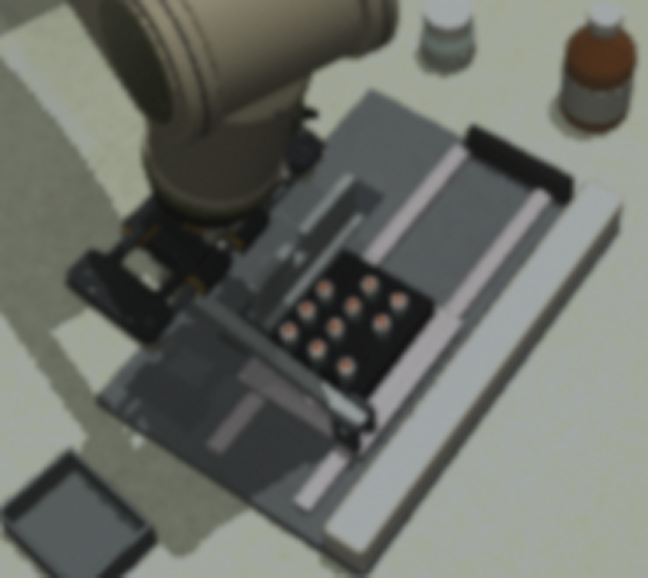

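View pics/w3.png

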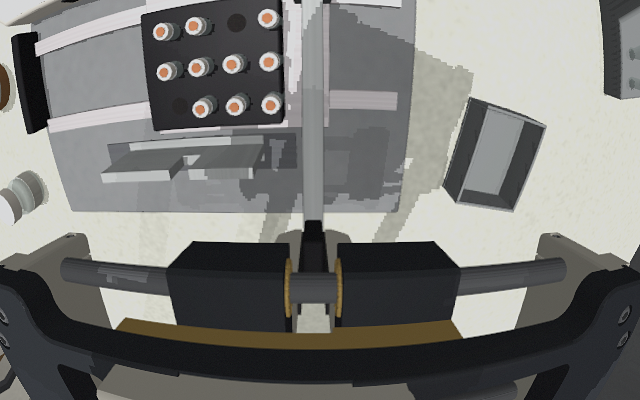

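>>> {"method": "jog_arm", "body": {"targets": [[0,0,-0.8,0,0,0,1],[0,0,-2,0,0,0,1],[0,0,-3.4,0,0,0,1],[0,0,-4.6,0,0,0,1],[0,0,-5,0,0,0,1]]}}

```text
t: 4.1
tool_pos: [0.5426, -0.1002, 0.111]
orientation: [1.031, 1.423, -1.366]
force: [-3.6, -0.1, -0.5]
opening: 0.0101
```

>>> {"method": "jog_arm", "body": {"targets": [[0,0,-0.8,0,0,0,1],[0,0,-1.8,0,0,0,1],[0,0,-2.8,0,0,0,1],[0,0,-3.4,0,0,0,1],[0,0,-3.4,0,0,0,1]]}}

```text
t: 4.72
tool_pos: [0.5407, -0.0655, 0.111]
orientation: [1.031, 1.424, -1.365]
force: [-3.3, 1.1, -0.1]
opening: 0.01
```

```bash
python3 - <<'E'
from h import *
import pickle
s=robot.read_state()
print(s['tool_pos'],s['opening'],s['force'],s['dq'].round(4))
D={'wrist':snap('wrist','w4.png')}
D['top']=snap('top','t4.png');D['s']=s
pickle.dump(D,open('d4.pkl','wb'))
a=cv2.imread('pics/t4.png')[150:282,260:440]; cv2.imwrite('pics/t4z.png',cv2.resize(a,None,fx=4.4,fy=4.4,interpolation=cv2.INTER_CUBIC))
E
```

```text
[ 0.54072458 -0.06551708  0.11100672] 0.00997568949850308 [-3.29953333  1.0951286  -0.08111189] [-0.0126  0.0016 -0.0035 -0.0079 -0.0018 -0.0061]
```

```bash
sleep 1
```

```text
(no output)
```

View pics/w4.png

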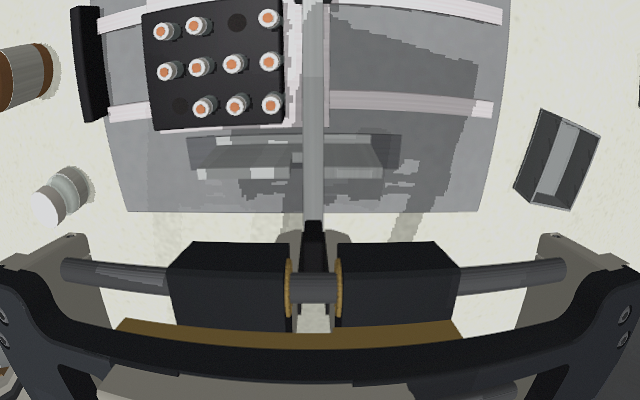

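View pics/t4z.png

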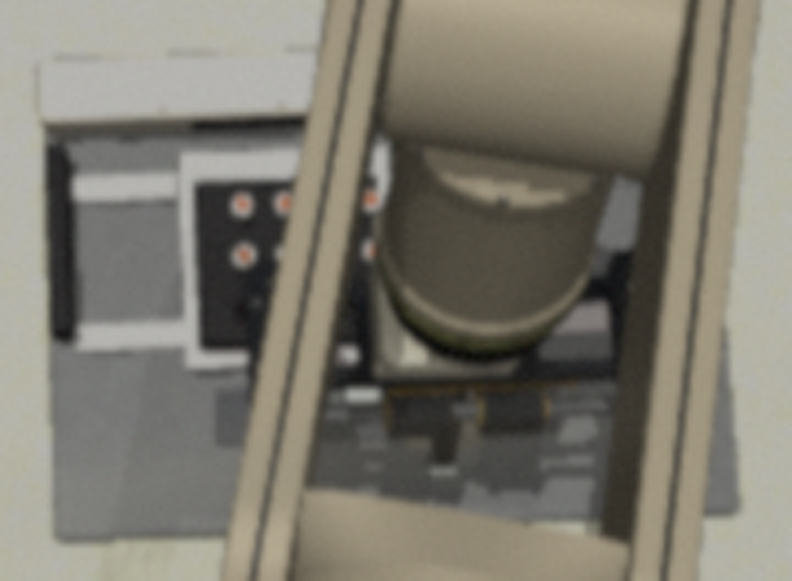

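Bar is over the keeper (bar columns 303–323); keeper top row ~172, from 192 to 383. I'll zoom to refine the notch position relative to the bar.

```bash
python3 - <<'E'
from h import *
a=cv2.imread('pics/w4.png')[125:205,180:400]; a=cv2.convertScaleAbs(a,alpha=1.5); cv2.imwrite('pics/w4z.png',cv2.resize(a,(792,288),interpolation=cv2.INTER_NEAREST))
E
sleep 1
```

```text
(no output)
```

View pics/w4z.png

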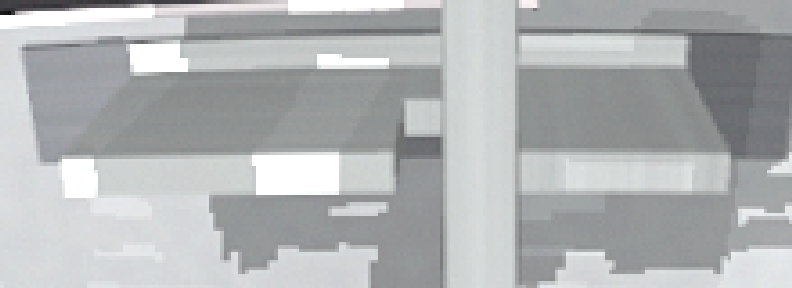

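```bash
python3 - <<'E'
from h import *
import pickle
D=pickle.load(open('d4.pkl','rb'));d=D['wrist']
def z(zu,zv): return (180+(zu+.5)/3.6-.5,125+(zv+.5)/3.6-.5)
yaw=np.radians(2.6);ex=np.array([np.cos(yaw),np.sin(yaw),0]);ey=np.array([-np.sin(yaw),np.cos(yaw),0])
for n,p,h in [('kL low',(62,193),.068),('kL up',(62,155),.068),('kR low',(728,191),.068),('kR up',(727,153),.068),('nL low',(396,192),.068),('nL up',(396,153),.068),('bar L',(441,150),.097),('bar R',(518,150),.097),('bar L',(441,0),.09),('bar R',(515,0),.09)]:
    X=onz(d,*z(*p),h,True); print(n,X.round(4),'stage xy',(X@ex).round(4),(X@ey).round(4))
E
```

```text
kL low [0.5595 0.0145 0.068 ] stage xy 0.5596 -0.0108
kL up [0.5674 0.0136 0.068 ] stage xy 0.5674 -0.0122
kR low [ 0.5658 -0.1109  0.068 ] stage xy 0.5602 -0.1364
kR up [ 0.5733 -0.1096  0.068 ] stage xy 0.5678 -0.1355
nL low [ 0.5622 -0.0499  0.068 ] stage xy 0.5593 -0.0753
nL up [ 0.5699 -0.0498  0.068 ] stage xy 0.5671 -0.0756
bar L [ 0.583  -0.0584  0.097 ] stage xy 0.5798 -0.0848
bar R [ 0.5836 -0.07    0.097 ] stage xy 0.5798 -0.0964
bar L [ 0.6045 -0.0574  0.09  ] stage xy 0.6013 -0.0847
bar R [ 0.605  -0.0684  0.09  ] stage xy 0.6013 -0.0958
```

>>> {"method": "jog_arm", "body": {"targets": [[0,0,-0.3,0,0,0,1],[0,0,-0.6,0,0,0,1],[0,0,-0.65,0,0,0,1],[0,0,-0.65,0,0,0,1]]}}

```text
t: 5.32
tool_pos: [0.5404, -0.0595, 0.111]
orientation: [1.031, 1.424, -1.366]
force: [-3.6, 0.6, -0.2]
opening: 0.0098
```

```bash
python3 - <<'E'
from h import *
import pickle
s=robot.read_state();print(s['tool_pos'],s['force'])
d=snap('wrist','w5.png');pickle.dump(d,open('d5.pkl','wb'))
a=cv2.imread('pics/w5.png')[125:205,180:400]; a=cv2.convertScaleAbs(a,alpha=1.5); cv2.imwrite('pics/w5z.png',cv2.resize(a,(792,288),interpolation=cv2.INTER_NEAREST))
E
```

```text
[ 0.54040752 -0.05953789  0.11100599] [-3.63193696  0.56832235 -0.18858622]
```

```bash
sleep 1
```

```text
(no output)
```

View pics/w5z.png

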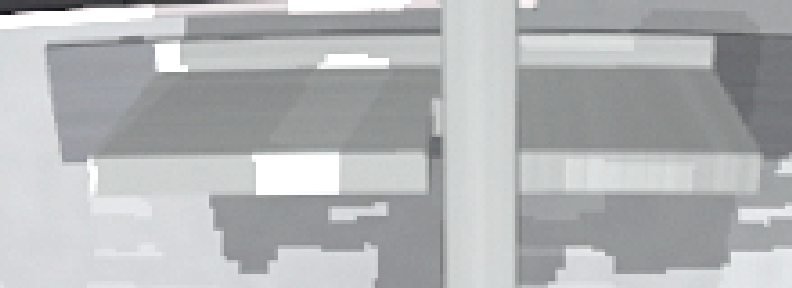

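```bash
python3 - <<'E'
from h import *
import pickle
d=pickle.load(open('d5.pkl','rb'))
def z(zu,zv): return (180+(zu+.5)/3.6-.5,125+(zv+.5)/3.6-.5)
yaw=np.radians(2.6);ex=np.array([np.cos(yaw),np.sin(yaw),0]);ey=np.array([-np.sin(yaw),np.cos(yaw),0])
for n,p,h in [('kL up',(89,157),.068),('kR up',(758,153),.068),('nL low',(428,192),.068),('nL up',(429,153),.068),('bar L',(441,170),.097),('bar R',(518,170),.097)]:
    X=onz(d,*z(*p),h,True); print(n,X.round(4),'stage xy',(X@ex).round(4),(X@ey).round(4))
E
```

```text
kL up [0.5668 0.0141 0.068 ] stage xy 0.5669 -0.0116
kR up [ 0.5734 -0.1095  0.068 ] stage xy 0.5678 -0.1354
nL low [ 0.5621 -0.0498  0.068 ] stage xy 0.5593 -0.0752
nL up [ 0.5699 -0.0497  0.068 ] stage xy 0.567 -0.0755
bar L [ 0.5794 -0.0526  0.097 ] stage xy 0.5764 -0.0788
bar R [ 0.58   -0.0643  0.097 ] stage xy 0.5765 -0.0905
```

>>> {"method": "jog_arm", "body": {"targets": [[0.3,0,-0.05,0,0,1.1,1],[0.6,-0.03,-0.08,0,0,2.2,1],[0.94,-0.06,-0.08,0,0,3.4,1],[0.94,-0.06,-0.08,0,0,3.4,1]]}}

```text
t: 5.88
tool_pos: [0.5373, -0.0589, 0.102]
orientation: [1.066, 1.381, -1.322]
force: [-2.4, -0.4, -1.5]
opening: 0.0098
```

```bash
python3 - <<'E'
from h import *
import pickle
s=robot.read_state();print(s['tool_pos'],s['force'],Rn.from_rotvec(s['orientation']).as_matrix().round(4))
d=snap('wrist','w6.png');pickle.dump(d,open('d6.pkl','wb'))
a=cv2.imread('pics/w6.png')[125:205,180:400]; a=cv2.convertScaleAbs(a,alpha=1.5); cv2.imwrite('pics/w6z.png',cv2.resize(a,(792,288),interpolation=cv2.INTER_NEAREST))
E
```

```text
[ 0.5373066  -0.0589046   0.10203082] [-2.36349078 -0.43249767 -1.54008141] [[-0.2053  0.9775  0.0494]
 [-0.0067  0.049  -0.9988]
 [-0.9787 -0.2054 -0.0035]]
```

```bash
sleep 1
```

```text
(no output)
```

View pics/w6z.png

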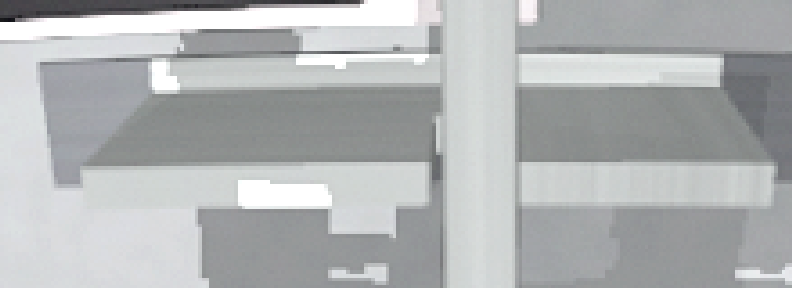

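```bash
python3 - <<'E'
from h import *
import pickle
d=pickle.load(open('d6.pkl','rb'))
def z(zu,zv): return (180+(zu+.5)/3.6-.5,125+(zv+.5)/3.6-.5)
yaw=np.radians(2.6);ex=np.array([np.cos(yaw),np.sin(yaw),0]);ey=np.array([-np.sin(yaw),np.cos(yaw),0])
for n,p,h in [('kL up',(82,167),.068),('kL low',(82,208),.068),('kR up',(774,163),.068),('kR low',(772,206),.068),('nL low',(431,206),.068),('nL up',(431,165),.068),('bar L',(442,180),.089),('bar R',(518,180),.089),('bar L',(442,0),.08),('bar R',(517,0),.08)]:
    X=onz(d,*z(*p),h,True); print(n,X.round(4),'stage xy',(X@ex).round(4),(X@ey).round(4))
s=robot.read_state();print(np.array(s['tool_pos'])@ey)
E
```

```text
kL up [0.5669 0.0137 0.068 ] stage xy 0.5669 -0.012
kL low [0.5588 0.0145 0.068 ] stage xy 0.5589 -0.0109
kR up [ 0.5734 -0.1099  0.068 ] stage xy 0.5679 -0.1358
kR low [ 0.5653 -0.1108  0.068 ] stage xy 0.5597 -0.1363
nL low [ 0.5619 -0.0499  0.068 ] stage xy 0.559 -0.0753
nL up [ 0.5696 -0.0497  0.068 ] stage xy 0.5667 -0.0754
bar L [ 0.5748 -0.0521  0.089 ] stage xy 0.5719 -0.0781
bar R [ 0.5754 -0.0638  0.089 ] stage xy 0.5719 -0.0898
bar L [ 0.6011 -0.0508  0.08  ] stage xy 0.5982 -0.078
bar R [ 0.6017 -0.0623  0.08  ] stage xy 0.5983 -0.0895
-0.08321358924643285
```

>>> {"method": "jog_arm", "body": {"targets": [[0.1,0,-0.06,0,0,0.4,1],[0.3,-0.02,-0.06,0,0,1.1,1],[0.5,-0.03,-0.06,0,0,1.8,1],[0.68,-0.05,-0.06,0,0,2.45,1],[0.68,-0.05,-0.06,0,0,2.45,1]]}}

```text
t: 6.55
tool_pos: [0.5355, -0.0583, 0.0956]
orientation: [1.09, 1.351, -1.291]
force: [-2.3, -0.7, -0.3]
opening: 0.0099
```

>>> {"method": "jog_arm", "body": {"targets": [[0.05,0,0,0,0,0.2,1],[0.1,-0.01,0,0,0,0.4,1],[0.1,-0.01,0,0,0,0.4,1]]}}

```text
t: 6.92
tool_pos: [0.5353, -0.0583, 0.0946]
orientation: [1.094, 1.346, -1.286]
force: [-2.1, -0.4, -1.4]
opening: 0.0098
```

```bash
python3 - <<'E'
from h import *
s=robot.read_state();print(s['tool_pos'],s['force'],Rn.from_rotvec(s['orientation']).as_matrix().round(4)[:,0],s['tool_pos']@np.array([-.04536,.99897,0]))
E
```

```text
[ 0.53527041 -0.05832719  0.09461383] [-2.14502129 -0.3531903  -1.44456195] [-0.156  -0.0041 -0.9878] -0.0825469795207194
```

>>> {"method": "jog_arm", "body": {"targets": [[0.14,-0.01,0,0,0,0.5,1],[0.28,-0.02,0,0,0,1,1],[0.42,-0.03,0,0,0,1.5,1],[0.55,-0.04,0,0,0,2,1]]}}

```text
t: 7.42
tool_pos: [0.534, -0.0584, 0.0891]
orientation: [1.113, 1.321, -1.26]
force: [-3.5, -1.2, -0.5]
opening: 0.0099
```

```bash
python3 - <<'E'
from h import *
s=robot.read_state();print(s['tool_pos'],s['force'],Rn.from_rotvec(s['orientation']).as_matrix().round(4)[:,0],s['tool_pos']@np.array([-.04536,.99897,0]))
d=snap('wrist','w7.png')
a=cv2.imread('pics/w7.png')[125:225,180:400]; a=cv2.convertScaleAbs(a,alpha=1.5); cv2.imwrite('pics/w7z.png',cv2.resize(a,(792,360),interpolation=cv2.INTER_NEAREST))
E
```

```text
[ 0.53397005 -0.05841498  0.08912084] [-3.51712161 -1.19842198 -0.50585157] [-0.1208 -0.0024 -0.9927] -0.0825756940850629
```

```bash
sleep 1
```

```text
(no output)
```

View pics/w7z.png

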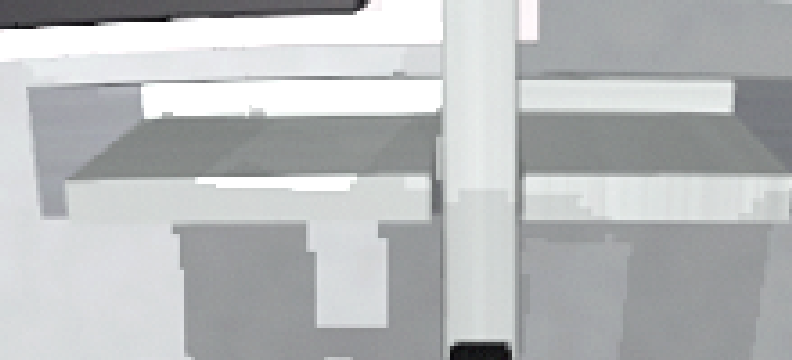

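>>> {"method": "jog_arm", "body": {"targets": [[0.3,-0.02,0,0,0,1.1,1],[0.6,-0.04,0,0,0,2.3,1],[0.95,-0.05,0,0,0,3.6,1],[1.3,-0.06,0,0,0,4.9,1],[1.55,-0.06,0,0,0,5.9,1]]}}

```text
t: 8.1
tool_pos: [0.5314, -0.0584, 0.0734]
orientation: [1.167, 1.246, -1.183]
force: [-2.1, -0.9, -3.4]
opening: 0.0104
```

>>> {"method": "jog_arm", "body": {"targets": [[0.1,0,0,0,0,0.4,1],[0.1,0,0,0,0,0.4,0.8],[0.1,0,0,0,0,0.4,0.7],[0.1,0,0,0,0,0.4,0.65],[0.1,0,0,0,0,0.4,0.6]]}}

```text
t: 8.72
tool_pos: [0.5317, -0.0584, 0.0726]
orientation: [1.171, 1.241, -1.178]
force: [-0.3, -0.3, 0.7]
opening: 0.0364
```

>>> {"method": "jog_arm", "body": {"targets": [[-1,0,0,0,0,0,0.6],[-3,0,0,0,0,0,0.6],[-6,0,0,0,0,0,0.6],[-9,-2,0,0,0,0,0.6],[-10,-4,0,0,0,0,0.6]]}}

```text
t: 9.35
tool_pos: [0.4937, -0.061, 0.1763]
orientation: [1.172, 1.237, -1.175]
force: [0.2, 0.7, -0.3]
opening: 0.0372
```

```bash
python3 - <<'E'
from h import *
import pickle
s=robot.read_state();print(s['tool_pos'],s['force'],s['opening'])
D={n:snap(n,n+'8.png') for n in('wrist','scene','top')};pickle.dump(D,open('d8.pkl','wb'))
a=cv2.imread('pics/wrist8.png')[80:205,180:400]; cv2.imwrite('pics/w8z.png',cv2.resize(a,(792,450),interpolation=cv2.INTER_NEAREST))
a=cv2.imread('pics/scene8.png')[175:320,215:380]; cv2.imwrite('pics/s8z.png',cv2.resize(a,None,fx=4,fy=4,interpolation=cv2.INTER_CUBIC))
E
```

```text
[ 0.49370395 -0.06102666  0.17625062] [ 0.20468777  0.73299129 -0.27016344] 0.03724406351746692
```

```bash
sleep 1
```

View pics/w8z.png

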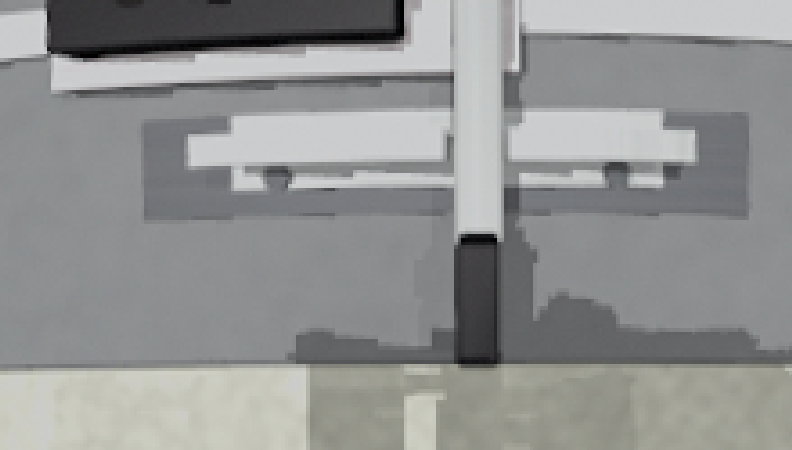

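View pics/s8z.png

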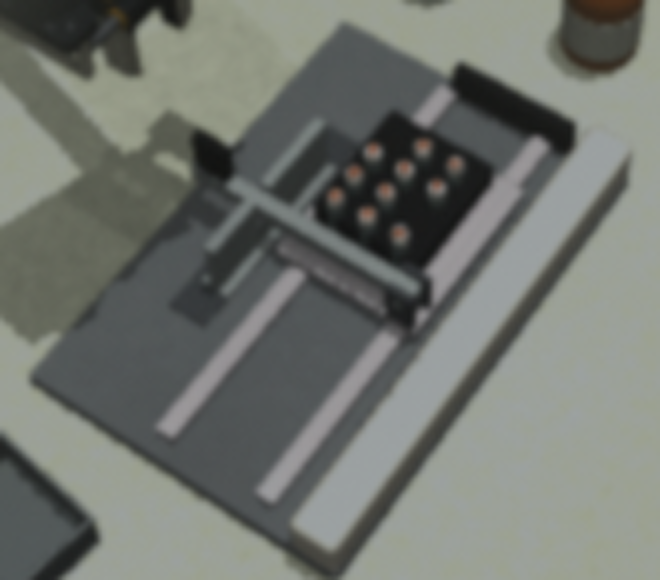

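```bash
python3 - <<'E'
from h import *
import pickle
D=pickle.load(open('d8.pkl','rb'));d=D['wrist'];sc=D['scene']
def z(zu,zv): return (180+(zu+.5)/3.6-.5,80+(zv+.5)/3.6-.5)
yaw=np.radians(2.6);ex=np.array([np.cos(yaw),np.sin(yaw),0]);ey=np.array([-np.sin(yaw),np.cos(yaw),0])
for n,p,h in [('tab far',(478,243),.1),('tab near',(478,363),.1),('L',(457,300),.1),('R',(499,300),.1),('bar L',(455,150),.064),('bar R',(506,150),.064),('nL',(446,150),.068)]:
    X=onz(d,*z(*p),h,True); print(n,X.round(4),(X@ex).round(4),(X@ey).round(4))
# tab top near/far corners: scene zoom coords
zs=lambda a,b:(215+(a+.5)/4-.5,175+(b+.5)/4-.5)
for n,a,b in [('tab near-left top',(457,363),(197,134)),('tab far-left top',(457,243),(228,150))]:
    X,e=tri([ray(d,*z(*a),True),ray(sc,*zs(*b))]);print(n,X.round(4),np.round(e,4))
    for zz in (.085,.1,.115,.13):
        print(zz,np.round(proj(sc,onz(d,*z(*a),zz,True)),1),zs(*b))
t0=pickle.load(open('d0.pkl','rb'))
for nm in ('top','scene'):
    df=cv2.absdiff(t0[nm]['frame'],D[nm]['frame']).max(2)
    for r,(a,b,c,e) in ({'bottle':(212,240,182,215),'jar':(225,250,248,273),'box':(445,483,215,262)} if nm=='top' else {'bottle':(354,379,153,193),'jar':(314,332,152,175),'box':(193,241,283,328)}).items(): print(nm,r,np.mean(df[c:e,a:b]>40))
E
```

```text
tab far [ 0.5433 -0.0589  0.1   ] 0.5401 -0.0835
tab near [ 0.517  -0.0602  0.1   ] 0.5137 -0.0836
L [ 0.5307 -0.055   0.1   ] 0.5276 -0.079
R [ 0.5311 -0.0641  0.1   ] 0.5277 -0.0881
bar L [ 0.5635 -0.0522  0.064 ] 0.5606 -0.0777
bar R [ 0.5642 -0.0646  0.064 ] 0.5606 -0.0902
nL [ 0.5634 -0.0501  0.068 ] 0.5606 -0.0756
tab near-left top [ 0.5154 -0.0554  0.0916] [0.0002 0.0002]
0.085 [263.6 209.3] (263.875, 208.125)
0.1 [263.8 206.6] (263.875, 208.125)
0.115 [264.  203.9] (263.875, 208.125)
0.13 [264.2 201.2] (263.875, 208.125)
tab far-left top [ 0.5427 -0.0544  0.0957] [0.0001 0.0001]
0.085 [271.9 214.2] (271.625, 212.125)
0.1 [271.6 211.3] (271.625, 212.125)
0.115 [271.4 208.3] (271.625, 212.125)
0.13 [271.2 205.3] (271.625, 212.125)
top bottle 0.0
top jar 0.0
top box 0.09574468085106383
scene bottle 0.0
scene jar 0.0
scene box 0.0
```

View pics/top8.png

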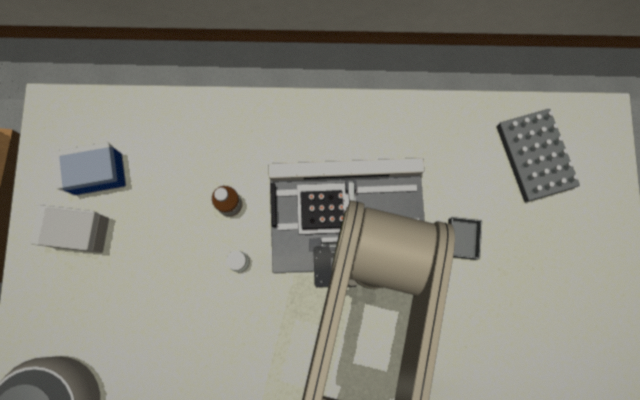

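The tab top is back at about 0.1 m or just under, and at its starting stage x, so the bar is level in the notch. The bystanders haven't moved: the box's difference in the top view is the arm covering its edge. I'm handing in the job.

```bash
python3 - <<'E'
from h import *
print(robot.read_state()['force']); print(ticket.close_job())
E
```

```text
[ 0.43031342 -0.48466572  0.3626813 ]
the job is handed in; nothing more can be done
None
```

I locked the carriage in the keeper's notch and handed the job in at about 9.5 s of the 45 s allowed; no verdict is reported. I gripped the tab by its broad faces and lifted the bar to about 0.26 rad. I then ran the carriage in about 93 mm, lowered the bar into the notch, released it and backed the arm off about 10 cm.

**Last checks**
- **Bar in the notch:** before the final lowering, the wrist picture showed a gap on both sides of the bar in the notch. After release, the bar was within 1 mm of the notch middle.
- **Bar down:** the tab top triangulated to 92–96 mm, against 100 mm expected for a level bar. That is somewhat low, but a raised bar would read higher. The tab is also back within about 2 mm of its starting stage x.
- **Travel:** about 0.10 m by my estimate.
- **Forces:** the wrist force readings stayed under about 7 N. I had no direct reading of the force between bar and keeper.
- **Bystanders:** the bottle and jar were unchanged in both views. The box was unchanged in the scene view. In the top view the arm covered its edge, so that check was not clean.

**Disagreement:** the arm's own displacement and the wrist pictures differed by about 1 mm on where the notch middle was. I set the carriage between the two, and the bar went in without any upward contact force on the tool.

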